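Swap the stall lamp's battery packs

TASK

The stall lamp's battery pack is flat: pull it off the lamp's foot and slide it fully home on the empty charger, then pull the charged pack off the other charger and slide that one fully home on the lamp. Finish with the charger that now holds the flat pack switched on and the emptied charger switched off, with the open tub of roe and the foam tray of roe left where they stand.

Things in the scene. Friction and masses are not known exactly. Their poses are not given: they have to be found in the camera images.
- pack_flat: flat battery pack, on the lamp at the start: black with teal top, 105 long (x) x 56 wide (y) x 60 mm high, about 0.4 kg, one of 4 gauge squares lit red. Origin: middle of its underside; +x to the end that goes in first. Lowest 9 mm is its shoe, 68 wide, x -40 to +50. Grip the flat sides, 56 mm apart, z 12 to 56. 70 mm wide shoulders at the tail (x -51 to -42): goes on one way round only
- pack_charged: charged battery pack, on one of the two chargers at the start: the same in every size as pack_flat, with all four gauge squares lit green. Either pack fits every dock
- lamp_bay (a point): dock on the lamp's foot: point on its flat deck, 28 mm above the table, where a home pack has its origin; axes as the home pack's: z up, +x the way a pack slides on. A pack comes off along -x only, not upward. Two spring rollers at x = 15 mm drop into notches of the shoe: 10 to 20 N along x pulls it free or pushes it on, and they draw it home over the last 3 mm. Back stop 1.5 mm behind
- lamp: cordless lamp, fixed to the table, with the dock in front of its foot; origin on the table below lamp_bay, same axes. Behind the dock (x 54 to 170 mm) the foot is 52 mm high; the upright head, 215 mm wide over its yoke, stands at x 100 to 195, 85 to 265 mm above the table
- charger_a_bay (a point): dock of the charger that holds the charged pack at the start (left or right), 40 mm above the table; axes and fit as lamp_bay. All docks alike: rails x 10 to 54, inner faces 71 mm apart, with lips 10.5 mm above the deck over the shoe; flared mouths x -9 to 10, widening to 82 mm and rising 5 mm; open deck on to x -55. Over 65 mm from home a pack is clear of them and can be lifted or set down
- charger_b_bay (a point): dock of the other charger, empty at the start; as charger_a_bay. To put a pack on, hold it level on the deck or 1 mm above it, 65 to 70 mm from home, and slide it along +x. The chargers stand 136 mm apart side by side on a board fixed to the table; behind each dock (x 54 to 112) its housing rises 42 mm above the deck, with the switch on top
- charger_a_switch (a joint): rocker switch of the charger that holds the charged pack at the start, rad: 0 = off (black near end pressed down), 0.4 = on (red far end pressed down). It stays as left; about 3 N on the raised end rocks it
- charger_b_switch (a joint): rocker switch of the charger that is empty at the start, same values; starts off
- charger_a_pivot (a point): pivot of charger_a_switch, 82 mm above the table, 84 mm behind (+x) and 18 mm right (-y) of charger_a_bay. The rocker is 26 mm wide (y) and reaches 21 mm to the near, black end and 21 mm to the far, red end. A pressed end's top lies level about 5 mm above the pivot, the raised end rises to 13 mm above it. Press straight down 13 to 15 mm from the pivot. The point rocks with it
- charger_b_pivot (a point): pivot of charger_b_switch, placed likewise on the charger of charger_b_bay
- tub_roe: open white tub of orange roe, 100 mm across, 55 mm high; origin under its middle; to be left alone
- foam_tray: white foam tray of roe, 215 x 118 x 62 mm; origin under its middle; to be left alone
Not all that is in view belongs to the job. What is shaped like the pack_flat but yellow is not meant.

How it is judged:
On the way, in this order (a step that is already met when the one before it is completed fails the run):
1. the flat pack has been pulled off the lamp (distance between pack_flat and lamp_bay above 0.075 m), for 0.1 s.
2. the flat pack is home on the empty charger (distance between pack_flat and charger_b_bay below 0.005 m and angle between the x axis of pack_flat and the x axis of charger_b_bay, either way round below 0.08 rad), for 0.2 s.
3. the charged pack has been pulled off its charger (distance between pack_charged and charger_a_bay above 0.075 m), for 0.1 s.
4. the charged pack is home on the lamp (distance between pack_charged and lamp_bay below 0.005 m and angle between the x axis of pack_charged and the x axis of lamp_bay, either way round below 0.08 rad), for 0.2 s.
At the end, for the whole second after the job is handed in: Flat pack home on the charger that was empty, charged pack home on the lamp: each origin within 5 mm of its bay point, lined up within 0.08 rad, at rest. Switch of the charger with the flat pack on (above 0.3 rad), that of the emptied charger off (below 0.1 rad) (all of step 2 and all of step 4 and value of joint charger_a_switch below 0.1 rad and value of joint charger_b_switch above 0.3 rad and linear speed of each of pack_flat, pack_charged below 0.02 m/s); the robot touches nothing.
It fails at once if the tub of roe or the foam tray is moved by more than 30 mm (distance of any of tub_roe, foam_tray from where it was at the start of the episode above 0.03 m).
It also fails if it takes over 72 s, if anything falls off the work surface, if the arm or the gripper's body presses on something with over 40 N, if the wrist force passes 120 N, or if a joint passes its speed limit or range.

ROBOT

A 6-joint arm with a two-finger parallel gripper is mounted at the origin on the work surface; the furniture and walls round the work are solid. World frame = base frame: x ahead of the robot, y to its left, z up, the work surface at z = 0. Lengths are in m, angles in rad, forces in N, time in s.
With the tool pointing down it reaches from about 0.35 to 0.85 m from the base axis. Payload 8.1 kg.
Tool frame: the origin (TCP) lies at the very end of the fingers, on their centre line; the grasp point (between the pads) lies 19 mm behind it; z points along the fingers, y is the line along which they close (so a half turn about z gives the same grasp; the last joint's range is limited). The gripper opens to 93 mm and grips with 3 to 60 N. Pads are 15 mm wide; open, the fingers measure 128 mm over their backs; the gripper's body (75 mm by 188 mm) begins 65 mm behind the grasp point.
Start: joints at [-1.41, 0.13, 1.488, -0, 1.523, -0.085], TCP at [0.146, -0.582, 0.219] pointing down, gripper open.
Joint ranges: [-2.96, 2.96], [-0.89, 2.26], [0.02, 2.5], [-1.34, 4.48], [0, 2.73], [-2.66, 2.66]. Speed limits (rad/s): [2.39, 2.39, 2.79, 3.14, 3.14, 3.14].

INTERFACE

Orientations are given as a rotation vector (axis times angle).
In Python, from plant import robot gives the robot as it stands.
- The arm moves only by the tool play_rows, never from a script. Its argument "deltas" is one flat list of numbers, 5 for each row, row after row: the shift along the tool's x, y, z in mm, then the turn about the tool's z in degrees, then the finger opening in mm, from 0 to 93. A call has 1 to 10 rows; each row shifts and turns the commanded pose from where the row before left it, along the tool's axes as they then stand; what a row does not reach is not made up. A row lasts 1/12 s, in which the tool goes at most 41.7 mm and 7.16 degrees, less where a joint would pass 70% of its speed; a pose out of reach is approached as far as the arm can. A call with a gripper value outside its range is refused whole. The fingers move at their own pace and stop on an object; "newtons" is the grip in N (left out, the last holds). Time passes only in rows, so rows that do not move let the fingers close. It gives the time, the measured TCP pose, the force, the opening and the grip force at its end, in the units of the state.
- robot.read_state(): the state, without advancing time (a new reading comes with each control period).
- robot.read_camera(name): name is "side" or "top" or "wrist"; returns a dict with "pixels" (420x560x3 uint8, blue, green, red), "mtx" (3x3 intrinsics, pixels), "D" ([k1, k2, p1, p2, k3] as OpenCV has them; the pictures are not rectified), "eye" and "rotation" of the camera in the world. Camera axes: x right, y up, looking along -z (the intrinsics and any distortion apply to the point x, -y, -z); pixel columns grow to the right and rows downward; lengths in m; the calibration is good to about 2 mm. A picture is of the moment at which its call begins. There is no depth.
- robot.close_job(): hands the job in; it is judged then, once.
The state is a dict: "t": time; "q": joint angles; "dq": joint speeds; "joint_torque": joint torques, N m; "tool_pos": TCP position; "orientation": TCP orientation; "force": force on the tool from outside, world axes, zero at the start; "wrist_torque": the same for the moment, N m; "opening": finger opening in m; "gripper_force": force on a finger pad.
Only numpy, scipy, OpenCV 4.12 (cv2) and the standard library are available. Lean on these libraries where they do the work, as an engineer would, in place of code of your own. Each camera call takes 0.05 s, during which the arm holds its last target. There are 200 camera calls.

## Working session

There is one attempt and no reset: what is moved stays moved. The work goes in short steps, Python scripts to look and compute and a tool call to move; the robot and the scene stay as the last step left them, time stands still between calls to the robot, and variables do not carry over. Pictures are saved under pics/ and viewed, at most 10 in all, crops included, and the job is handed in when it is done.

Besides the shell and the picture viewer there is one more tool, called after "Emit:" by a JSON object that holds its "name" and its "arguments", one argument or row to a line. play_rows: Moves the arm, as the interface text tells. Its arguments: {"type":"object","properties":{"deltas":{"type":"array"},"newtons":{"type":"number"}},"required":["deltas"]}

```bash
mkdir -p pics; ls
python3 - <<'E'
from plant import robot
import cv2,numpy as np
for n in("top","side"):
    c=robot.read_camera(n); cv2.imwrite(f"pics/{n}0.png",c["pixels"]); np.savez(f"{n}0.npz",**{k:np.array(v) for k,v in c.items()})
    print(n,c["mtx"],c["D"],c["eye"],c["rotation"])
s=robot.read_state();print(s["t"],s["tool_pos"],s["orientation"],s["opening"],s["force"])
E
```

```text
pics
top [[507.22346823   0.         275.67153143]
 [  0.         507.22346823 211.10291503]
 [  0.           0.           1.        ]] [0.00184202 0.         0.         0.         0.        ] [0.26731491 0.21859805 1.3185157 ] [ 0.14979307 -0.15127965 -1.5491013 ]
side [[397.93131358   0.         275.64134326]
 [  0.         397.93131358 209.43310537]
 [  0.           0.           1.        ]] [-0.04746895  0.          0.          0.          0.        ] [0.10143838 0.91776829 0.62791738] [ 0.33096224 -1.25714463 -2.33889379]
0.1 [ 0.14593389 -0.58144839  0.21768695] [-3.11622134e+00 -3.84954457e-01  1.09022230e-04] 0.09311606541394978 [-0.35691135  0.27480132  0.06029785]
```

View pics/top0.png

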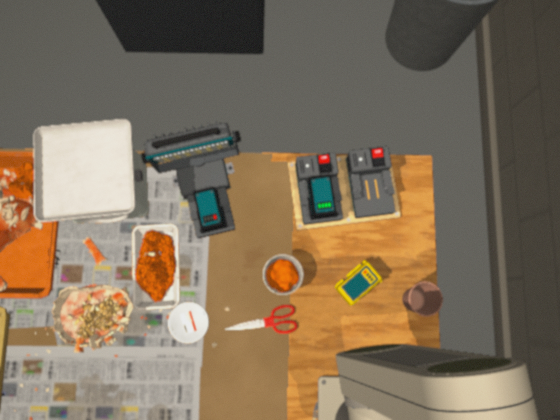

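View pics/side0.png

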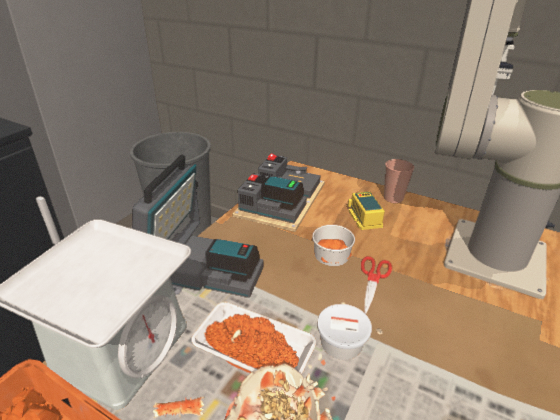

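Top: the lamp with the flat pack is near (207,208), charger A with the green pack near (321,190), charger B, empty, near (373,188), and the roe tub at (283,274). The foam tray is at (155,262). Next I'll enlarge for corner readings.

Run:
```python
import cv2
a=cv2.imread("pics/top0.png")
cv2.imwrite("pics/c1.png",cv2.resize(a[140:235,285:405],None,fx=6,fy=6,interpolation=cv2.INTER_CUBIC))
cv2.imwrite("pics/c2.png",cv2.resize(a[150:245,165:255],None,fx=6,fy=6,interpolation=cv2.INTER_CUBIC))
```

```text
(no output)
```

View pics/c1.png

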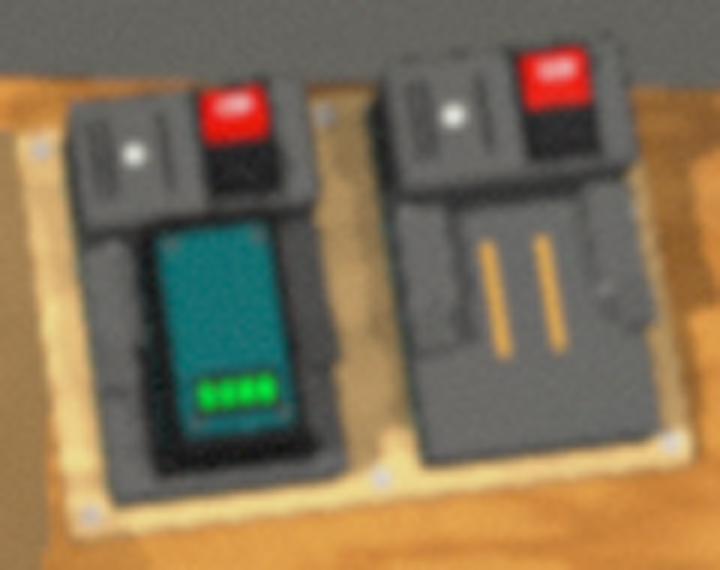

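View pics/c2.png

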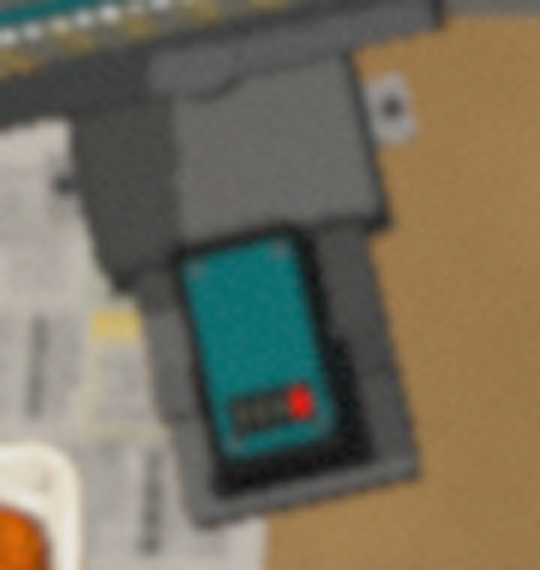

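Both switches show red at the far end; I'll check their state later with the wrist camera. Readings: charger B near deck corners are at crop (423,464) and (658,435), and I've also read the teal top corners of both packs.

```bash
cat > h.py <<'E'
import numpy as np,cv2
from scipy.spatial.transform import Rotation as R
def ray(c,uv):
    uv=np.array(uv,float).reshape(-1,1,2)
    n=cv2.undistortPoints(uv,np.array(c["mtx"]),np.array(c["D"])).reshape(-1,2)
    d=np.c_[n[:,0],-n[:,1],-np.ones(len(n))]
    return R.from_rotvec(np.array(c["rotation"])).apply(d)
def plane(c,uv,z):
    d=ray(c,uv);e=np.array(c["eye"]);return e+d*((z-e[2])/d[:,2])[:,None]
def crop(uv,u0,v0,f): return (np.array(uv,float)+.5)/f-.5+[u0,v0]
E
python3 - <<'E'
from h import *
c=dict(np.load("top0.npz"))
def p(n,uv,o,z,f=6):
    P=plane(c,crop(uv,*o,f),z); print(n,np.round(P[:,:2]*1000,1).tolist(),'mean',np.round(P.mean(0)[:2]*1000,1), 'edges',[round(float(np.linalg.norm(P[i]-P[i-1])*1000),1) for i in range(len(P))]); return P
o=(285,140);l=(165,150)
for n,q in (("A",p("A teal",[(155,228),(268,218),(300,425),(185,440)],o,.1)),("L",p("L teal",[(182,262),(297,237),(333,440),(220,460)],l,.088))):
    m=(q[0]+q[1])/2-(q[2]+q[3])/2; print(n,'yaw',np.degrees(np.arctan2(m[1],m[0])))
q=p("B deck near",[(423,464),(658,435)],o,.04)
q2=p("A deck near",[(117,503),(343,470)],o,.04)
q3=p("L deck near",[(200,527),(420,477)],l,.028)
for x in(q,q2,q3): m=x[1]-x[0]; print('yaw',np.degrees(np.arctan2(m[0],-m[1])))
q=p("B bars",[(487,240),(543,235),(560,352),(505,357)],o,.04)
m=(q[0]+q[1])/2-(q[2]+q[3])/2; print('yaw',np.degrees(np.arctan2(m[1],m[0])))
p("housing top B",[(380,85),(612,45),(635,160),(395,195)],o,.082)
p("housing top A",[(70,105),(300,80),(315,200),(85,225)],o,.082)
p("redblack B",[(525,112),(597,105)],o,.09);p("redblack A",[(203,147),(272,140)],o,.09)
p("board screws",[(40,150),(325,115),(672,442),(380,480),(90,515)],o,.012)
E
```

```text
A teal [[590.5, 134.6], [595.5, 87.9], [508.5, 75.2], [501.5, 122.1]] mean [549.  104.9] edges [89.9, 47.0, 88.0, 47.4]
L teal [[548.6, 421.0], [560.0, 373.7], [474.8, 355.6], [465.8, 401.5]] mean [512.3 388. ] edges [85.1, 48.6, 87.1, 46.8]
A yaw 8.157353879415805
L yaw 12.594568502255001
B deck near [[504.3, 15.7], [518.6, -85.1]] mean [511.4 -34.7] edges [101.8, 101.8]
A deck near [[485.2, 146.3], [501.1, 49.9]] mean [493.2  98.1] edges [97.7, 97.7]
L deck near [[446.3, 417.7], [469.5, 324.4]] mean [457.9 371.1] edges [96.2, 96.2]
yaw 8.078499696867087
yaw 9.36285054334643
yaw 13.949180496069166
B bars [[603.5, -13.4], [606.1, -37.7], [554.3, -44.0], [551.7, -20.3]] mean [578.9 -28.8] edges [52.2, 24.5, 52.2, 23.9]
yaw 7.175671579524921
housing top B [[659.4, 38.3], [678.7, -60.4], [628.2, -68.8], [611.3, 32.5]] mean [644.4 -14.6] edges [48.4, 100.6, 51.2, 102.7]
housing top A [[648.3, 169.5], [661.0, 72.2], [608.5, 66.2], [596.1, 162.7]] mean [628.5 117.6] edges [52.7, 98.1, 52.8, 97.4]
redblack B [[646.0, -21.3], [649.6, -51.6]] mean [647.8 -36.4] edges [30.5, 30.5]
redblack A [[628.5, 113.9], [632.0, 85.0]] mean [630.3  99.5] edges [29.1, 29.1]
board screws [[648.8, 179.9], [667.2, 52.8], [521.1, -97.8], [502.1, 30.1], [484.5, 156.4]] mean [564.7  64.3] edges [166.0, 128.4, 209.8, 129.3, 127.6]
```

Emit:
{"name": "play_rows", "arguments": {
  "deltas": [25,-25,-4,0,93,25,-25,-4,0,93,25,-25,-4,0,93,25,-25,-4,0,93,25,-25,-4,0,93,25,-25,-4,0,93,25,-25,-4,0,93,25,-25,-4,0,93,25,-25,-4,0,93,25,-25,-4,0,93]
}}

```text
t: 0.93
tool_pos: [0.328, -0.277, 0.2585]
orientation: [-3.118, -0.384, 0.0]
force: [0.4, -0.6, -0.8]
opening: 0.0931
gripper_force: 0.0
```

Emit:
{"name": "play_rows", "arguments": {
  "deltas": [25,-25,-4,0,93,25,-25,-4,0,93,25,-25,-4,0,93,25,-25,-4,0,93,25,-25,-4,0,93,25,-25,-4,0,93,25,-25,-4,0,93,25,-25,-4,0,93,20,-25,-4,3,93,0,-10,0,3,93]
}}

```text
t: 1.77
tool_pos: [0.4859, 0.0066, 0.2947]
orientation: [-3.132, -0.222, -0.001]
force: [0.7, 0.3, 0.9]
opening: 0.0928
gripper_force: 0.0
```

Run:
```python
from plant import robot
from h import *
c=robot.read_camera("wrist"); cv2.imwrite("pics/w1.png",c["pixels"]); np.savez("w1.npz",**{k:np.array(v) for k,v in c.items()})
print(c["eye"],c["rotation"],c["mtx"][0])
s=robot.read_state();print(s["t"],s["tool_pos"],R.from_rotvec(s["orientation"]).as_matrix().round(3),s["q"])
```

```text
[0.56231854 0.01670546 0.46029859] [-0.22849981  0.20092787 -1.41928834] [375.05488366   0.         276.17359166]
1.8167 [0.48472294 0.0066162  0.29438726] [[ 0.99   0.138 -0.001]
 [ 0.138 -0.99   0.001]
 [-0.001 -0.002 -1.   ]] [-9.32194907e-02 -2.03050157e-01  1.67695189e+00  1.35147085e-03
  1.66856299e+00  1.33931363e+00]
```

View pics/w1.png

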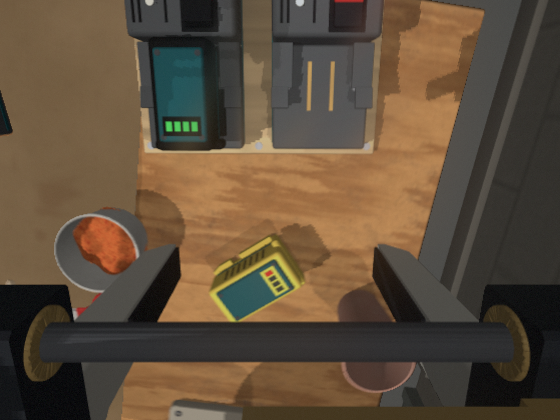

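Wrist view: charger B's deck near edge runs (273,149)-(367,148), its bars are at columns 309 and 333, and charger A's pack is at columns 150-216. The image edges run parallel, so the heading matches the chargers.

Run:
```python
from h import *
c=dict(np.load("w1.npz"))
def p(n,uv,z): print(n,np.round(plane(c,uv,z)[:,:2]*1000,1).tolist())
p("Bnear",[(273,149),(367,148)],.04);p("Anear",[(151,150),(243,147)],.04)
p("Bbars",[(309.5,61),(334,61),(309.5,110),(332.5,109)],.04)
p("Amouth",[(141,106),(243,106)],.05)
im=c["pixels"];a=cv2.resize(im[0:165,120:390],None,fx=2.9,fy=2.9,interpolation=cv2.INTER_CUBIC);cv2.imwrite("pics/w1c.png",a)
```

```text
Bnear [[505.6, 13.0], [521.5, -90.8]]
Anear [[485.2, 148.1], [503.1, 46.5]]
Bbars [[602.3, -12.2], [605.9, -37.6], [553.1, -20.4], [557.6, -45.0]]
Amouth [[532.2, 157.7], [547.5, 50.8]]
```

View pics/w1c.png

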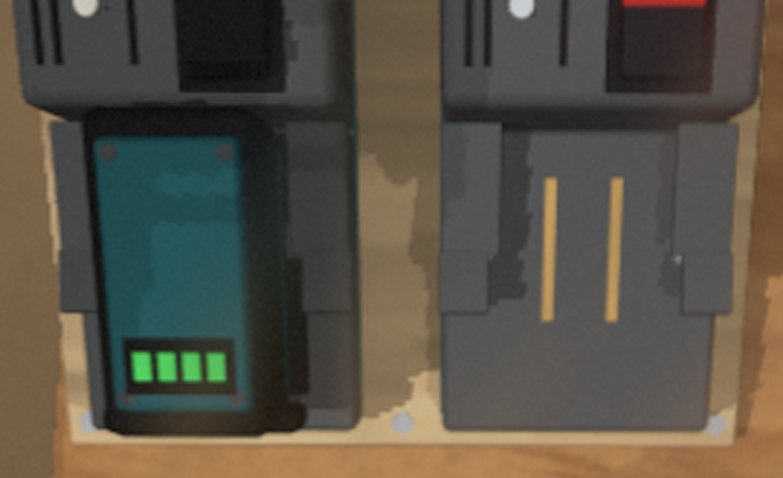

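Emit:
{"name": "play_rows", "arguments": {
  "deltas": [0,-36,0,0,93,0,-36,0,0,93,0,-36,0,0,93,0,-36,0,0,93,0,-36,0,0,93,0,-36,0,0,93,0,-36,0,0,93,0,-36,0,0,93,0,-36,0,0,93,0,-36,0,-5,93]
}}

```text
t: 2.65
tool_pos: [0.4334, 0.3601, 0.2942]
orientation: [3.121, 0.357, -0.001]
force: [0.2, 0.0, -0.0]
opening: 0.0931
gripper_force: 0.0
```

Emit:
{"name": "play_rows", "arguments": {
  "deltas": [0,0,0,0,93]
}}

```text
t: 2.73
tool_pos: [0.432, 0.3636, 0.2934]
orientation: [-3.118, -0.374, 0.003]
force: [0.7, -0.6, 0.2]
opening: 0.093
gripper_force: 0.0
```

Run:
```python
from plant import robot
from h import *
c=robot.read_camera("wrist"); np.savez("w2.npz",**{k:np.array(v) for k,v in c.items()})
cv2.imwrite("pics/w2.png",cv2.resize(c["pixels"][0:240,130:450],None,fx=2.5,fy=2.5,interpolation=cv2.INTER_CUBIC))
s=robot.read_state();print(s["t"],s["tool_pos"],R.from_rotvec(s["orientation"]).as_matrix().round(3),s["q"])
```

```text
2.7833 [0.43272732 0.36117733 0.29349467] [[ 0.973  0.232 -0.002]
 [ 0.232 -0.973 -0.001]
 [-0.002  0.    -1.   ]] [6.04325502e-01 1.46485896e-02 1.47440701e+00 3.42530173e-04
 1.65433823e+00 1.94083551e+00]
```

View pics/w2.png

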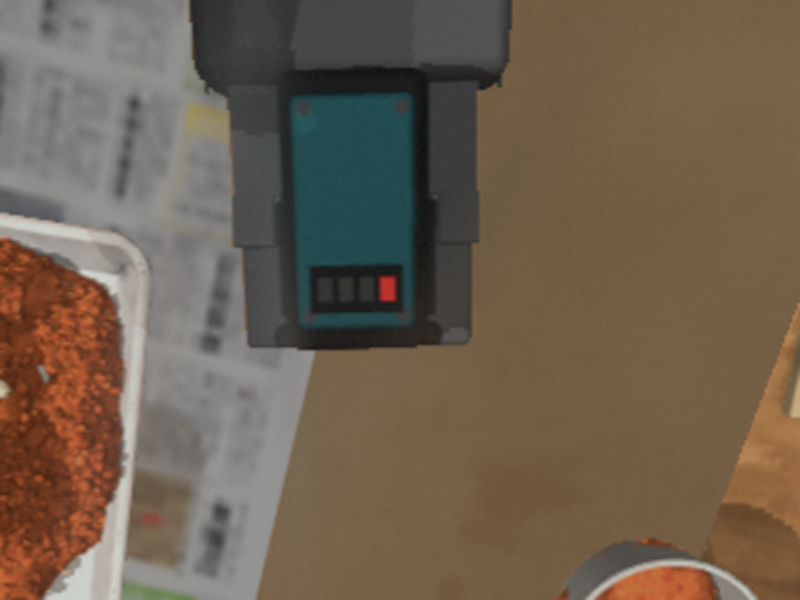

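Run:
```python
from h import *
c=dict(np.load("w2.npz"))
def p(n,uv,z): 
    P=plane(c,crop(uv,130,0,2.5),z); print(n,np.round(P[:,:2]*1000,1).tolist(),np.round(P.mean(0)[:2]*1000,1)); return P
q=p("near",[(250,347),(470,345)],.028);m=q[1]-q[0];print(np.degrees(np.arctan2(m[0],-m[1])))
q=p("teal",[(290,94),(411,93),(413,327),(300,328)],.088);m=q[0]+q[1]-q[2]-q[3];print(np.degrees(np.arctan2(m[1],m[0])))
q=p("mouthnear",[(234,246),(478,241)],.042);m=q[1]-q[0];print(np.degrees(np.arctan2(m[0],-m[1])))
t=p("tray",[(120,232),(150,265),(125,500)],.062)
b=np.array([.5115,.3845]);h=np.radians(13.3)
d=t[:,:2]-b;print("tray in lamp",np.round(1000*np.c_[d@[np.cos(h),np.sin(h)],d@[-np.sin(h),np.cos(h)]],0))
```

```text
near [[448.8, 422.2], [473.3, 325.1]] [461.1 373.7]
14.179470587384207
teal [[550.0, 420.8], [560.7, 378.0], [479.5, 356.3], [468.8, 399.0]] [514.7 388.6]
14.97525304541002
mouthnear [[491.0, 436.2], [517.6, 335.3]] [504.3 385.8]
14.780477549079546
tray [[486.2, 479.6], [476.3, 465.5], [375.2, 458.9]] [445.9 468. ]
tray in lamp [[  -3.   98.]
 [ -16.   87.]
 [-116.  104.]]
```

Emit:
{"name": "play_rows", "arguments": {
  "deltas": [40,-3,0,0,80,39,-4,0,-0.6,80,0,0,36,0,80,0,0,36,0,80,0,0,36,0,80,0,0,36,0,80,0,0,36,0,80,0,0,30,0,80,0,0,20,0,80,0,0,0,0,80]
}}

```text
t: 3.62
tool_pos: [0.506, 0.3798, 0.0581]
orientation: [3.114, 0.372, -0.014]
force: [-1.8, -0.0, 0.0]
opening: 0.08
gripper_force: 0.0
```

Run:
```python
from plant import robot
from h import *
for _ in range(2):
    c=robot.read_camera("wrist");s=robot.read_state();print(s["t"],s["tool_pos"],np.degrees(np.arctan2(*R.from_rotvec(s["orientation"]).as_matrix()[[1,0],[0,0]])),s["force"])
cv2.imwrite("pics/w3.png",c["pixels"])
```

```text
3.6667 [0.50748784 0.3810558  0.06144756] 13.618707243046307 [0.16411909 0.18270231 0.59942719]
3.7167 [0.50909912 0.38241756 0.06424891] 13.624836084577247 [0.9091878  0.96159645 0.8839651 ]
```

View pics/w3.png

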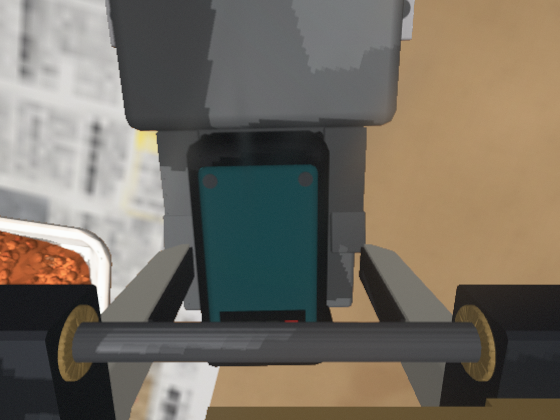

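The fingers straddle the flat pack, with a gap of about 5 px on the left and 30 px on the right, so I'll shift left about 4 mm. Then lower and close.

Emit:
{"name": "play_rows", "arguments": {
  "deltas": [0,-4,6,-0.4,80,0,0,6,0,80,0,0,0,0,66,0,0,0,0,60,0,0,0,0,50,0,0,0,0,50,0,0,0,0,50,0,0,0,0,50],
  "newtons": 45
}}

```text
t: 4.38
tool_pos: [0.5085, 0.3881, 0.0532]
orientation: [-3.118, -0.385, -0.001]
force: [0.1, -0.2, 3.1]
opening: 0.0553
gripper_force: 45.0
```

Emit:
{"name": "play_rows", "arguments": {
  "deltas": [-6,0,0,0,50,-8,0,0,0,50,-10,0,0,0,50,-12,0,0,0,50,-12,0,0,0,50,-12,0,0,0,50,-12,0,0,0,50,-10,0,0,0,50,-5,0,0,0,50,0,0,0,0,50]
}}

```text
t: 5.22
tool_pos: [0.4231, 0.3669, 0.0531]
orientation: [-3.118, -0.386, -0.0]
force: [-1.9, -0.5, 2.0]
opening: 0.0553
gripper_force: 45.0
```

Emit:
{"name": "play_rows", "arguments": {
  "deltas": [0,0,-15,0,50,0,0,-34,0,50,0,0,-34,0,50,0,0,-34,0,50,-3,30,0,0,50,-3,36,0,0,50,-3,36,0,0,50,-3,36,0,0,50,-3,36,0,0,50,-3,36,0,0,50]
}}

```text
t: 6.05
tool_pos: [0.4569, 0.157, 0.1688]
orientation: [3.118, 0.386, -0.003]
force: [0.1, -0.3, -3.5]
opening: 0.0555
gripper_force: 45.0
```

Emit:
{"name": "play_rows", "arguments": {
  "deltas": [-3,36,0,0,50,-3,36,0,0,50,-3,36,0,0,50,-3,36,0,0,50,-2,36,0,0,50,0,30,0,0,50,0,18,0,3,50,0,4,0,3,50,0,0,0,0,50,0,0,0,0,50]
}}

```text
t: 6.88
tool_pos: [0.4996, -0.0699, 0.1688]
orientation: [-3.133, -0.222, 0.003]
force: [-0.1, 0.3, -3.5]
opening: 0.0558
gripper_force: 45.0
```

```bash
cat > st.py <<'E'
from plant import robot
from h import *
import sys
P=[]
for _ in range(int(sys.argv[1])):
    c=robot.read_camera("wrist");s=robot.read_state();P.append(s["tool_pos"])
print(s["t"],np.round(np.mean(P,0)*1000,1),np.round(np.std(P,0)*1000,1),np.degrees(np.arctan2(*R.from_rotvec(s["orientation"]).as_matrix()[[1,0],[0,0]])).round(2),np.round(s["force"],1))
if len(sys.argv)>2:
    cv2.imwrite(sys.argv[2],c["pixels"]);np.savez("w.npz",**{k:np.array(v) for k,v in c.items()})
E
python3 st.py 4 pics/w4.png
```

```text
7.0833 [499.8 -69.1 169.2] [0.1 0.2 0.2] 8.21 [ 0.2 -0.3 -3.8]
```

View pics/w4.png

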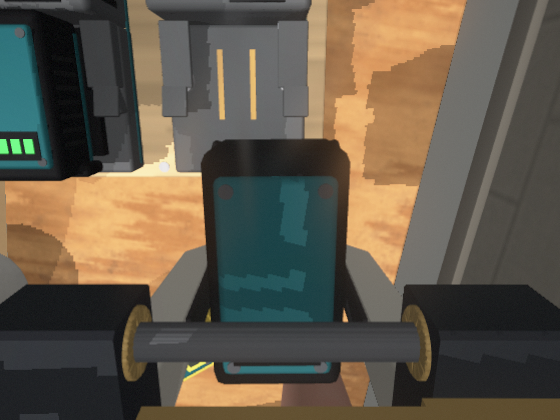

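Bars are at columns 220 and 253 (rows 49-119), the near deck edge is hidden on the right, with its left corner at (175,171), and the teal front corners are at (217,177) and (337,176). I overshot about 30 mm in y.

Run:
```python
from h import *
c=dict(np.load("w.npz"))
def p(n,uv,z): P=plane(c,uv,z);print(n,np.round(P[:,:2]*1000,1).tolist(),np.round(P.mean(0)[:2]*1000,1))
p("bars",[(220,49.5),(253,49.5),(222,119),(254,118)],.04)
p("deckL/R near",[(175,171),(304,140)],.04)
p("mouth near",[(162,115),(308,115)],.052)
p("teal front",[(217,177),(337,176)],.204)
p("teal rear",[(225,374),(323,374)],.204)
```

```text
bars [[602.6, -13.0], [606.1, -36.8], [553.5, -19.5], [557.7, -43.7]] [580.  -28.3]
deckL/R near [[507.8, 13.4], [546.7, -84.4]] [527.2 -35.5]
mouth near [[551.0, 22.8], [566.3, -83.3]] [558.6 -30.3]
teal front [[545.9, -41.5], [552.4, -83.7]] [549.2 -62.6]
teal rear [[463.0, -53.2], [468.8, -93.6]] [465.9 -73.4]
```

Emit:
{"name": "play_rows", "arguments": {
  "deltas": [-1,-30,0,0,50,0,0,25,0,50,0,0,30,0,50,0,0,25,0,50,0,0,12,0,50,0,0,6,0,50,0,0,4,0,50,0,0,0,0,50,0,0,0,0,50]
}}

```text
t: 7.83
tool_pos: [0.496, -0.0404, 0.0691]
orientation: [3.133, 0.222, 0.003]
force: [-0.0, 0.0, -3.5]
opening: 0.0558
gripper_force: 45.0
```

```bash
python3 st.py 3
```

```text
7.9833 [496.1 -40.5  69.2] [0.1 0.  0.1] 8.08 [-0.3 -0.5 -3.5]
```

Emit:
{"name": "play_rows", "arguments": {
  "deltas": [0,-1,3,0,50,8,0,0,0,50,8,0,0,0,50,7,0,0,0,50,6,0,0,0,50,6,0,0,0,50,5,0,0,0,50,0,0,0,0,50]
}}

```text
t: 8.65
tool_pos: [0.5348, -0.0338, 0.0652]
orientation: [3.133, 0.221, -0.002]
force: [-5.3, -1.2, 9.2]
opening: 0.0559
gripper_force: 45.0
```

Emit:
{"name": "play_rows", "arguments": {
  "deltas": [3,0,-0.5,0,50,4,0,0,0,50,4,0,0,0,50,4,0,0,0,50,3,0,0,0,50,3,0,0,0,50,0,0,0,0,50]
}}

```text
t: 9.23
tool_pos: [0.5562, -0.0306, 0.0653]
orientation: [3.134, 0.221, 0.001]
force: [4.7, -0.4, -1.7]
opening: 0.056
gripper_force: 45.0
```

Emit:
{"name": "play_rows", "arguments": {
  "deltas": [2,0,0,0,50,1,0,0,0,50,0,0,0,0,50]
}}

```text
t: 9.48
tool_pos: [0.5588, -0.0302, 0.0652]
orientation: [3.134, 0.221, 0.001]
force: [2.0, -0.3, 0.1]
opening: 0.0555
gripper_force: 45.0
```

Emit:
{"name": "play_rows", "arguments": {
  "deltas": [1,0,0,0,50,1,0,0,0,50,0,0,0,0,50]
}}

```text
t: 9.73
tool_pos: [0.5612, -0.0301, 0.0654]
orientation: [3.133, 0.221, 0.004]
force: [4.7, 0.5, -2.6]
opening: 0.0558
gripper_force: 45.0
```

Emit:
{"name": "play_rows", "arguments": {
  "deltas": [1,0,0,0,50,1,0,0,0,50,0,0,0,0,50]
}}

```text
t: 9.98
tool_pos: [0.5621, -0.0298, 0.0652]
orientation: [3.134, 0.221, -0.0]
force: [1.8, -1.6, 0.7]
opening: 0.0556
gripper_force: 45.0
```

Emit:
{"name": "play_rows", "arguments": {
  "deltas": [1,0,0,0,50,1,0,0,0,50,0,0,0,0,50]
}}

```text
t: 10.23
tool_pos: [0.5637, -0.0294, 0.0652]
orientation: [-3.134, -0.221, 0.002]
force: [-4.3, -1.0, 4.8]
opening: 0.056
gripper_force: 45.0
```

```bash
python3 st.py 3 pics/w5.png
```

```text
10.3833 [563.6 -29.3  65.2] [0. 0. 0.] 8.09 [-4.5 -0.5  4.4]
```

Emit:
{"name": "play_rows", "arguments": {
  "deltas": [1,0,0,0,50,1,0,0,0,50,0,0,0,0,50]
}}

```text
t: 10.63
tool_pos: [0.5642, -0.0292, 0.0652]
orientation: [-3.134, -0.222, 0.006]
force: [-12.5, -2.1, 12.9]
opening: 0.0556
gripper_force: 45.0
```

```bash
python3 st.py 2 pics/w5.png
```

```text
10.7333 [564.3 -29.3  65.2] [0. 0. 0.] 8.09 [-12.6  -1.8  11. ]
```

View pics/w5.png

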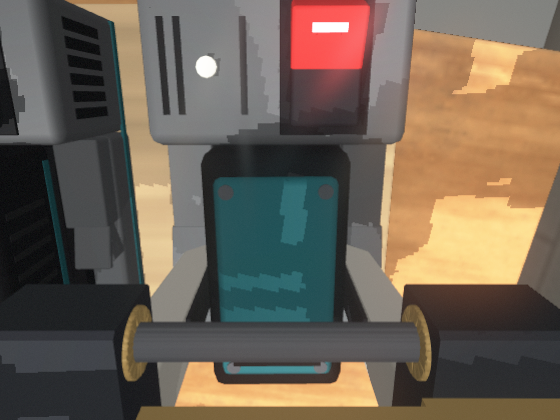

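Run:
```python
from h import *
c=dict(np.load("w.npz"));h=np.radians(8.1);u=[np.cos(h),np.sin(h)];v=[-np.sin(h),np.cos(h)]
b=np.array([.5665,-.0295])
def p(n,uv,z): d=plane(c,uv,z)[:,:2]-b;print(n,np.round(1000*np.c_[d@u,d@v],1).tolist())
p("tealfront",[(217,178),(337,177)],.1)
p("packfront",[(240,147),(310,147)],.1)
p("housing front top",[(200,139),(350,139)],.082)
p("housing front bottomline",[(200,143),(350,143)],.07)
p("red far/near/black near",[(327,0),(327,69),(325,134)],.088)
c=dict(np.load("w1.npz"));b=np.array([.5475,.1055])
p("A teal front",crop([(97,137),(240,137)],120,0,2.9),.1)
p("A teal rear",crop([(112,409),(250,405)],120,0,2.9),.1)
p("A packfront",crop([(150,107),(230,107)],120,0,2.9),.1)
p("A housing",crop([(60,100),(330,105)],120,0,2.9),.082)
```

```text
tealfront [[47.2, 21.1], [47.5, -21.5]]
packfront [[58.2, 12.6], [58.1, -11.7]]
housing front top [[58.9, 30.0], [58.8, -28.9]]
housing front bottomline [[55.8, 32.5], [55.8, -31.3]]
red far/near/black near [[106.5, -17.3], [84.4, -18.1], [61.4, -18.2]]
A teal front [[44.4, 20.4], [44.4, -23.6]]
A teal rear [[-38.6, 23.1], [-37.3, -22.4]]
A packfront [[52.9, 3.4], [52.9, -21.0]]
A housing [[57.5, 36.7], [56.0, -49.6]]
```

The pack is home against the stop, with the same teal-to-housing gap as on charger A. I'll release and lift.

Emit:
{"name": "play_rows", "arguments": {
  "deltas": [-1,0,0,0,50,-1,0,0,0,60,0,0,0,0,78,0,0,0,0,78,0,0,0,0,78,0,0,-25,0,78,0,0,-38,0,50,0,0,-30,0,20,0,0,0,0,0,0,0,0,0,0]
}}

```text
t: 11.57
tool_pos: [0.5661, -0.0295, 0.1609]
orientation: [3.133, 0.222, 0.008]
force: [0.4, 0.4, -0.3]
opening: 0.0557
gripper_force: 0.0
```

```bash
python3 st.py 3 pics/w6.png
python3 - <<'E'
from h import *
c=dict(np.load("w.npz"));h=np.radians(8.1);u=[np.cos(h),np.sin(h)];v=[-np.sin(h),np.cos(h)]
b=np.array([.5665,-.0295])
H=cv2.cvtColor(c["pixels"],cv2.COLOR_BGR2HSV)
for n,m,z in(("teal",cv2.inRange(H,(84,90,50),(100,255,200)),.1),("red",cv2.inRange(H,(0,190,120),(5,255,255)),.088)):
    k,_,st,ce=cv2.connectedComponentsWithStats(m)
    for i in range(1,k):
        if st[i,4]>300:
            x,y,w,hh,a=st[i];d=plane(c,[(x,y),(x+w,y),(x+w,y+hh),(x,y+hh)],z)[:,:2]-b
            print(n,st[i],np.round(1000*np.c_[d@u,d@v],1).tolist())
E
```

```text
11.7167 [563.8 -29.3 157.5] [0.6 0.1 0.9] 8.09 [-0.4  0.4 -0.4]
teal [ 238  145   76  129 7314] [[46.6, 22.8], [46.5, -22.1], [-37.4, -24.4], [-37.4, 25.2]]
teal [  12  147   94  129 7893] [[45.4, 156.4], [45.4, 101.0], [-38.7, 111.6], [-38.6, 172.8]]
red [  52   39   49   37 1154] [[105.9, 129.6], [106.0, 101.4], [85.8, 104.0], [85.7, 133.0]]
```

Emit:
{"name": "play_rows", "arguments": {
  "deltas": [34,6,0,0,0,34,6,0,0,0,33,6.5,0,0,0,0,0,25,0,0,0,0,22,0,0,0,0,5,0,0,0,0,0,0,0,0,0,0,0,0]
}}

```text
t: 12.38
tool_pos: [0.6657, -0.0333, 0.1053]
orientation: [-3.133, -0.221, 0.004]
force: [0.6, -0.3, 0.5]
opening: 0.0002
gripper_force: 0.0
```

```bash
python3 st.py 1
```

```text
12.4333 [666.7 -33.5 106.9] [0. 0. 0.] 8.08 [0.6 0.5 0.4]
```

Emit:
{"name": "play_rows", "arguments": {
  "deltas": [0,0,6,0,0,0,0,5,0,0,0,0,4,0,0,0,0,3,0,0,0,0,1,0,0,0,0,0,0,0,0,0,0,0,0]
}}

```text
t: 13.02
tool_pos: [0.6673, -0.0335, 0.0878]
orientation: [3.134, 0.221, 0.002]
force: [2.9, -0.2, 4.6]
opening: 0.0004
gripper_force: 2.2
```

Emit:
{"name": "play_rows", "arguments": {
  "deltas": [0,0,1,0,0,0,0,1,0,0,0,0,0,0,0]
}}

```text
t: 13.27
tool_pos: [0.6673, -0.0335, 0.0877]
orientation: [3.133, 0.222, 0.003]
force: [-4.0, 0.8, 16.7]
opening: 0.0006
gripper_force: 8.1
```

Emit:
{"name": "play_rows", "arguments": {
  "deltas": [0,0,-12,0,0,0,0,-15,0,0,-7,-34,0,0,0,-7,-34,0,0,0,-7,-34,0,0,0,-7,-34,0,0,0,0,0,0,0,0,0,0,0,0,0,0,0,0,0,0]
}}

```text
t: 14.02
tool_pos: [0.6194, 0.0969, 0.1118]
orientation: [3.133, 0.223, -0.002]
force: [0.5, -0.7, -0.7]
opening: 0.0006
gripper_force: 0.0
```

```bash
python3 st.py 1 pics/w7.png
python3 - <<'E'
from h import *
c=dict(np.load("w.npz"));h=np.radians(8.1);u=[np.cos(h),np.sin(h)];v=[-np.sin(h),np.cos(h)]
b=np.array([.5665,-.0295])
H=cv2.cvtColor(c["pixels"],cv2.COLOR_BGR2HSV)
for n,m,z in(("red",cv2.inRange(H,(0,190,100),(6,255,255)),.088),):
    k,_,st,ce=cv2.connectedComponentsWithStats(m)
    for i in range(1,k):
        if st[i,4]>150:
            x,y,w,hh,a=st[i];d=plane(c,[(x,y),(x+w,y),(x+w,y+hh),(x,y+hh)],z)[:,:2]-b
            print(n,st[i],np.round(1000*np.c_[d@u,d@v],1).tolist())
E
```

```text
14.0667 [619.7  96.3 111.8] [0. 0. 0.] 8.06 [ 0.3 -0.2  0.1]
red [ 514  177   46   38 1108] [[107.3, -4.9], [107.3, -28.4], [86.8, -32.7], [86.8, -8.5]]
```

Emit:
{"name": "play_rows", "arguments": {
  "deltas": [0,0,8,0,0,0,0,6,0,0,0,0,4,0,0,0,0,3,0,0,0,0,2,0,0,0,0,1.5,0,0,0,0,0,0,0,0,0,0,0,0]
}}

```text
t: 14.73
tool_pos: [0.6201, 0.0971, 0.0879]
orientation: [3.134, 0.221, 0.001]
force: [-1.9, -1.3, 2.9]
opening: 0.0005
gripper_force: 1.4
```

Emit:
{"name": "play_rows", "arguments": {
  "deltas": [0,0,1,0,0,0,0,1,0,0,0,0,0,0,0]
}}

```text
t: 14.98
tool_pos: [0.6201, 0.0971, 0.0877]
orientation: [3.133, 0.221, 0.001]
force: [-9.1, -2.6, 15.9]
opening: 0.0005
gripper_force: 7.8
```

Emit:
{"name": "play_rows", "arguments": {
  "deltas": [0,0,-15,0,0,0,0,-30,0,20,0,0,-32,0,60,-25,-6,0,0,80,-25,-6,0,0,80,-25,-7,0,0,80,0,0,0,0,80,0,0,0,0,80,0,0,0,0,80]
}}

```text
t: 15.73
tool_pos: [0.5436, 0.1056, 0.163]
orientation: [-3.134, -0.222, -0.002]
force: [0.2, 0.0, -0.5]
opening: 0.0497
gripper_force: 0.0
```

```bash
cat > teal.py <<'E'
from h import *
import sys
z=float(sys.argv[1]);c=dict(np.load("w.npz"))
H=cv2.cvtColor(c["pixels"],cv2.COLOR_BGR2HSV);m=cv2.inRange(H,(84,90,50),(100,255,220))
r=cv2.inRange(H,(0,190,100),(6,255,255))
for n,m in(("teal",m),("red",r)):
  for q in cv2.findContours(m,0,1)[0]:
    if cv2.contourArea(q)>400:
        B=cv2.boxPoints(cv2.minAreaRect(q));P=plane(c,B,z)[:,:2]
        print(n,np.round(B).tolist(),'mean',np.round(P.mean(0)*1000,1),'sides',[round(float(np.linalg.norm(P[i]-P[i-1])*1000)) for i in range(4)],np.round(P*1000).tolist())
E
python3 st.py 2 pics/w8.png; python3 teal.py .1; python3 teal.py .088|grep red
```

```text
15.8333 [543.9 105.5 163. ] [0. 0. 0.] 8.07 [-0.5  0.8  0.6]
teal [[241.0, 145.0], [314.0, 145.0], [314.0, 270.0], [241.0, 270.0]] mean [551.2 105.3] sides [83, 44, 83, 49] [[589.0, 133.0], [595.0, 89.0], [513.0, 75.0], [507.0, 124.0]]
teal [[443.0, 268.0], [462.0, 133.0], [535.0, 143.0], [516.0, 278.0]] mean [570.9 -27.5] sides [50, 89, 45, 91] [[527.0, -10.0], [615.0, 2.0], [615.0, -43.0], [526.0, -60.0]]
red [[521.0, 72.0], [528.0, 34.0], [557.0, 39.0], [549.0, 78.0]] mean [662.9 -28.8] sides [17, 20, 17, 20] [[653.0, -21.0], [673.0, -19.0], [673.0, -36.0], [652.0, -39.0]]
red [[521.0, 72.0], [528.0, 34.0], [557.0, 39.0], [549.0, 78.0]] mean [665.1 -36.4] sides [18, 21, 18, 21] [[655.0, -29.0], [676.0, -26.0], [675.0, -44.0], [654.0, -47.0]]
```

Emit:
{"name": "play_rows", "arguments": {
  "deltas": [0,0,0,0,80,0,0,0,0,80,0,0,0,0,80,0,0,25,0,80,0,0,30,0,80,0,0,25,0,80,0,0,12,0,80,0,0,6,0,80,0,0,0,0,80,0,0,0,0,80]
}}

```text
t: 16.67
tool_pos: [0.5437, 0.1055, 0.0657]
orientation: [-3.134, -0.221, -0.002]
force: [-0.0, -0.3, 0.3]
opening: 0.08
gripper_force: 0.0
```

Emit:
{"name": "play_rows", "arguments": {
  "deltas": [0,0,0,0,66,0,0,0,0,60,0,0,0,0,50,0,0,0,0,50,0,0,0,0,50,0,0,0,0,50]
}}

```text
t: 17.17
tool_pos: [0.5435, 0.1055, 0.0655]
orientation: [3.134, 0.221, 0.002]
force: [-0.7, -1.7, 4.6]
opening: 0.0558
gripper_force: 45.0
```

Emit:
{"name": "play_rows", "arguments": {
  "deltas": [-6,0,0,0,50,-8,0,0,0,50,-10,0,0,0,50,-12,0,0,0,50,-12,0,0,0,50,-12,0,0,0,50,-12,0,0,0,50,-10,0,0,0,50,-6,0,0,0,50,0,0,0,0,50]
}}

```text
t: 18.0
tool_pos: [0.4554, 0.0931, 0.0653]
orientation: [-3.134, -0.222, -0.001]
force: [-3.5, 0.0, 6.7]
opening: 0.0561
gripper_force: 45.0
```

Emit:
{"name": "play_rows", "arguments": {
  "deltas": [0,0,-15,0,50,0,0,-34,0,50,0,0,-34,0,50,0,0,-17,0,50,3,-30,0,0,50,3,-36,0,0,50,3,-36,0,0,50,3,-36,0,0,50,3,-36,0,0,50,3,-36,0,0,50]
}}

```text
t: 18.83
tool_pos: [0.4426, 0.3048, 0.163]
orientation: [3.133, 0.221, -0.004]
force: [1.4, 0.5, -4.5]
opening: 0.0558
gripper_force: 45.0
```

Emit:
{"name": "play_rows", "arguments": {
  "deltas": [3,-34,0,0,50,3,-25,0,0,50,0,-8,0,-3,50,0,0,0,-3,50,0,0,0,0,50,0,0,0,0,50]
}}

```text
t: 19.33
tool_pos: [0.4396, 0.3702, 0.1631]
orientation: [3.117, 0.383, -0.004]
force: [-0.1, -0.6, -4.0]
opening: 0.0559
gripper_force: 45.0
```

```bash
python3 st.py 3 pics/w9.png; python3 teal.py .201
```

```text
19.4833 [440.2 370.  163.8] [0.2 0.  0.3] 13.97 [ 0.5 -0.6 -2.7]
teal [[237.0, 365.0], [315.0, 365.0], [315.0, 372.0], [237.0, 372.0]] mean [411.7 362.5] sides [3, 32, 3, 32] [[410.0, 378.0], [417.0, 348.0], [414.0, 347.0], [406.0, 378.0]]
teal [[215.0, 321.0], [215.0, 176.0], [336.0, 176.0], [336.0, 321.0]] mean [461.2 375. ] sides [47, 58, 42, 58] [[427.0, 391.0], [484.0, 402.0], [494.0, 361.0], [439.0, 345.0]]
```

Emit:
{"name": "play_rows", "arguments": {
  "deltas": [0,-1,0,0,50,0,0,25,0,50,0,0,30,0,50,0,0,28,0,50,0,0,14,0,50,0,0,7,0,50,0,0,2,0,50,0,0,0,0,50,0,0,0,0,50]
}}

```text
t: 20.23
tool_pos: [0.4414, 0.3724, 0.0603]
orientation: [-3.117, -0.384, -0.003]
force: [0.1, 0.8, -3.4]
opening: 0.0556
gripper_force: 45.0
```

```bash
python3 st.py 2
```

```text
20.3333 [441.5 372.5  60.6] [0. 0. 0.] 14.08 [-0.3 -0.2 -4.6]
```

Emit:
{"name": "play_rows", "arguments": {
  "deltas": [0,1,3,0,50,0,0,3,0,50,8,0,0,0,50,8,0,0,0,50,8,0,0,0,50,7,0,0,0,50,6,0,0,0,50,5,0,0,0,50,0,0,0,0,50]
}}

```text
t: 21.08
tool_pos: [0.4817, 0.3813, 0.0533]
orientation: [-3.118, -0.385, 0.002]
force: [-5.1, -2.4, 7.4]
opening: 0.0557
gripper_force: 45.0
```

Emit:
{"name": "play_rows", "arguments": {
  "deltas": [4,0,-0.4,0,50,4,0,0,0,50,4,0,0,0,50,4,0,0,0,50,4,0,0,0,50,4,0,0,0,50,3,0,0,0,50,0,0,0,0,50]
}}

```text
t: 21.75
tool_pos: [0.5087, 0.3879, 0.0534]
orientation: [-3.117, -0.385, -0.002]
force: [-0.2, 0.9, 4.5]
opening: 0.056
gripper_force: 45.0
```

Emit:
{"name": "play_rows", "arguments": {
  "deltas": [1,0,0,0,50,1,0,0,0,50,1,0,0,0,50,0,0,0,0,50]
}}

```text
t: 22.08
tool_pos: [0.5098, 0.388, 0.0534]
orientation: [3.117, 0.385, -0.003]
force: [-8.0, -3.8, 9.4]
opening: 0.0555
gripper_force: 45.0
```

Emit:
{"name": "play_rows", "arguments": {
  "deltas": [-1,0,0,0,50,-1,0,0,0,60,0,0,0,0,80,0,0,0,0,80,0,0,0,0,80,0,0,-25,0,80,0,0,-36,0,80,0,0,-36,0,80,-35,0,0,0,80,-35,0,0,0,80]
}}

```text
t: 22.92
tool_pos: [0.4433, 0.3721, 0.1541]
orientation: [-3.115, -0.383, -0.011]
force: [-0.4, 0.4, -0.6]
opening: 0.0801
gripper_force: 0.0
```

Emit:
{"name": "play_rows", "arguments": {
  "deltas": [0,0,-36,0,80,0,0,-36,0,80,0,0,-36,0,80,0,0,-30,0,80,0,0,0,0,80,0,0,0,0,80]
}}

```text
t: 23.42
tool_pos: [0.4418, 0.3715, 0.2909]
orientation: [-3.115, -0.385, -0.008]
force: [-0.4, 0.2, -1.1]
opening: 0.08
gripper_force: 0.0
```

```bash
python3 st.py 2 pics/w10.png; python3 teal.py .088
python3 - <<'E'
from plant import robot
from h import *
c=robot.read_camera("top");cv2.imwrite("pics/t2.png",c["pixels"]);np.savez("w.npz",**{k:np.array(v) for k,v in c.items()})
E
echo top; python3 teal.py .1;cp w.npz t2.npz; cp top0.npz w.npz; echo top0; python3 teal.py .1
python3 - <<'E'
from h import *
a=np.load("top0.npz")["pixels"].astype(int);b=np.load("t2.npz")["pixels"].astype(int)
d=abs(a-b).max(2)
for n,(x0,y0,x1,y1) in {"tub":(255,250,310,300),"tray":(128,220,185,310),"swA":(315,150,335,175),"swB":(368,144,388,169)}.items():
    print(n,d[y0:y1,x0:x1].mean().round(1),(d[y0:y1,x0:x1]>40).sum())
for n,im in(("before",a),("after",b)):
    for s,(x0,x1,y0,y1) in {"A":(318,331,153,173),"B":(371,385,147,167)}.items(): print(n,s,"red rows",im[y0:y1,x0+4:x1-4,2].mean(1).round().tolist())
E
```

```text
23.5167 [440.7 370.7 287.8] [0.3 0.2 0.8] 14.08 [-0.3  0.2 -0.6]
teal [[252.0, 49.0], [300.0, 49.0], [300.0, 141.0], [252.0, 141.0]] mean [515.6 389.5] sides [83, 44, 83, 47] [[551.0, 421.0], [561.0, 378.0], [481.0, 357.0], [470.0, 402.0]]
top
teal [[365.0, 172.0], [384.0, 169.0], [389.0, 203.0], [370.0, 206.0]] mean [568.6 -29.2] sides [87, 48, 87, 47] [[608.0, -0.0], [616.0, -47.0], [530.0, -58.0], [522.0, -12.0]]
top0
teal [[193.0, 193.0], [213.0, 188.0], [222.0, 222.0], [202.0, 227.0]] mean [510.8 386.9] sides [88, 50, 88, 49] [[547.0, 423.0], [560.0, 375.0], [475.0, 351.0], [462.0, 398.0]]
teal [[310.0, 179.0], [330.0, 176.0], [335.0, 211.0], [315.0, 214.0]] mean [548.  105.4] sides [89, 50, 89, 50] [[588.0, 137.0], [596.0, 87.0], [508.0, 74.0], [500.0, 123.0]]
red [[263.0, 308.0], [293.0, 304.0], [297.0, 331.0], [267.0, 335.0]] mean [245.7 204.7] sides [63, 71, 63, 70] [[271.0, 245.0], [282.0, 175.0], [220.0, 165.0], [209.0, 234.0]]
tub 53.6 1286
tray 49.3 2063
swA 13.9 17
swB 34.7 128
before A red rows [97.0, 131.0, 193.0, 228.0, 234.0, 233.0, 232.0, 233.0, 228.0, 200.0, 133.0, 69.0, 40.0, 36.0, 37.0, 41.0, 40.0, 35.0, 37.0, 52.0]
before B red rows [106.0, 161.0, 217.0, 234.0, 236.0, 236.0, 236.0, 236.0, 234.0, 214.0, 153.0, 87.0, 52.0, 45.0, 46.0, 47.0, 45.0, 43.0, 47.0, 62.0]
after A red rows [90.0, 121.0, 185.0, 226.0, 232.0, 232.0, 232.0, 232.0, 230.0, 220.0, 179.0, 112.0, 55.0, 37.0, 36.0, 36.0, 35.0, 34.0, 33.0, 39.0]
after B red rows [85.0, 117.0, 155.0, 174.0, 176.0, 169.0, 164.0, 162.0, 146.0, 112.0, 66.0, 34.0, 28.0, 28.0, 29.0, 30.0, 27.0, 28.0, 32.0, 40.0]
```

```bash
python3 -c "
from plant import robot
print(robot.close_job())"
```

```text
the job is handed in; nothing more can be done
None
```

The job is handed in at about 23.5 s, with no verdict returned: the flat pack is home on the once-empty charger (switched on), the charged pack is home on the lamp, and the emptied charger is switched off; the arm was never brought against the roe tub or foam tray, though my final picture couldn't confirm their positions.

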